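# Dispense one screw cap and park it in the bay

## Task

Press the black plunger of the cap dispenser fully down once and let it come back up, so that exactly one wooden cap slides out of the front slot. Then push that cap across the table with the fingers, flat and never picked up, into the three-sided wooden bay through its open side, until the whole cap lies inside; leave the other caps in the dispenser and do not disturb anything else.

Things in the scene. Friction and masses are not known exactly. Their poses are not given: they have to be found in the camera images.
- dispenser: fixed aluminium dispenser. Origin: on the magazine's vertical axis at table height; caps come out towards its -x (front), z up. Magazine: open-topped square tube 54 mm tall and wide, clear front at x = -25 mm over a 15 mm high slot; caps slide on the table itself. Behind it a housing 54 mm wide, 30 mm tall reaches to x = +111 mm; plunger on it at x = +70 mm. Nothing overhangs in front
- plunger (a joint): plunger travel in m: 0 up, 0.020 fully down; spring-returned (5 N to start, 9 N plus slight damping at the bottom). Going down, it drives a ram that pushes the lowest cap out, 2.5 mm per mm; a full press leaves the cap's centre about 48 mm in front of the magazine's axis. Once the plunger is up the next cap has dropped down and a second press would eject it too
- plunger_top (a point): centre of the top of the plunger's black knob (30 mm diameter); the top is 66 mm above the table when up, 46 mm when fully down; pressed straight down
- cap0: the lowest of four equal dark wooden discs (screw caps for furniture, 40 mm diameter, 12 mm thick, 15 g) stacked in the magazine: the one that comes out. Origin: centre of its underside; z is its axis
- cap1: equal disc, number 2 from below in the magazine; must stay in it (it drops by one thickness, 12 mm). Origin: centre of its underside
- cap2: equal disc, number 3 from below in the magazine; must stay in it (it drops by one thickness, 12 mm). Origin: centre of its underside
- cap3: equal disc, number 4 from below in the magazine; must stay in it (it drops by one thickness, 12 mm). Origin: centre of its underside
- bay: fixed three-sided bay of plywood strips 10 mm thick and 18 mm high, standing on the table to the left or right of the dispenser. Origin: middle of its inside, at table height; inside 76 x 76 mm (x and y from -38 to +38 mm). Walls on +x, +y and -y; the -x side is the open mouth; no floor of its own
- frames: two small pale wooden picture frames, closed on all four sides, glued in a stack 90 x 90 x 32 mm; a bystander, on the other side of the dispenser from the bay. Origin: centre of underside
- beaker: open orange plastic beaker, 64 mm wide at the rim, 75 mm tall, behind the dispenser; a bystander. Origin: centre of underside
- tin: closed steel tin, 56 mm diameter, 85 mm tall, behind the dispenser; a bystander. Origin: centre of underside
- weight: solid steel cylinder, 36 mm diameter, 35 mm tall, between robot and dispenser; a bystander. Origin: centre of underside
- brush: paint brush lying flat far to one side; a bystander
- screwdriver: screwdriver lying flat far to one side; a bystander
- foot: small turned pale wooden furniture foot, 44 mm diameter, 40 mm tall; a bystander. Origin: centre of underside
Things that resemble listed ones, but are neither listed nor needed, are in the scene too. What is shaped like the cap3 but blue or yellow is not meant. Of the things that look like the dispenser, the middle-sized one is meant.

How it is judged:
By the outcome, as a careful person would: the job done as asked, in the order asked, and still so for the second after the job is handed in, with the robot touching nothing.
It also fails if it takes over 64 s, if anything falls off the work surface, if the arm or the gripper's body presses on something with over 40 N, if the wrist force passes 120 N, or if a joint passes its speed limit or range.

## Robot

A 6-joint arm with a two-finger parallel gripper is mounted at the origin on the work surface. World frame = base frame: x ahead of the robot, y to its left, z up, the work surface at z = 0. Lengths are in m, angles in rad, forces in N, time in s.
With the tool pointing down it reaches from about 0.35 to 0.775 m from the base axis. Payload 7.3 kg.
Tool frame: the origin (TCP) lies midway between the tips of the shut fingers; the grasp point (between the pads) lies 19 mm behind it; z points along the fingers, y is the direction in which the jaws open and shut (so a half turn about z gives the same grasp; the last joint's range is limited). The gripper opens to 92 mm and grips with 3 to 60 N. Pads are 19 mm wide; open, the fingers measure 130 mm over their backs; the gripper's body (75 mm by 190 mm) begins 47 mm behind the grasp point.
Start: joints at [-0.146, 0.342, 1.524, -0, 1.275, -0.146], TCP at [0.525, 0, 0.227] pointing down, gripper open.
Joint ranges: [-2.53, 2.53], [-0.77, 2.02], [0.04, 2.7], [-1, 4.14], [0.28, 2.66], [-3.11, 3.11]. Speed limits (rad/s): [2.57, 2.57, 3.14, 3.14, 3.14, 3.14].

## Interface

Orientations are given as a rotation vector (axis times angle).
In Python, from rig import manip gives the robot as it stands. The module is installed in compiled form; this text tells all that it offers.
- The arm moves only by the tool carry_out, never from a script. Its argument "increments" is a list that holds one entry, the list of rows, each a list of 5 numbers: the shift along the tool's x, y, z in cm, then the turn about the tool's z in rad, then the opening, from 0 (shut) to 1 (fully open). In form: [[[x, y, z, spin, fingers], ...]]. A call has 1 to 20 rows; each row is the pose to reach, as a shift and turn from the pose commanded when the call began, along the tool's axes at that moment; what a row does not reach only later rows make up. A row lasts 1/12 s, in which the tool goes at most 41.7 mm and 7.16 degrees, less where a joint would pass 70% of its speed; a pose out of reach is approached as far as the arm can. A call with a gripper value outside its range is refused whole. The fingers move at their own pace and stop on an object; "grip_force" is the grip in N (left out, the last holds). Time passes only in rows, so rows that repeat a pose let the fingers close. It gives the time, the measured TCP pose, the force and the opening at its end, in the units of the state.
- manip.state(): the state, without advancing time (a new reading comes with each control period).
- manip.snapshot(name): name is "scene" or "side" or "wrist"; returns a dict with "img" (400x640x3 uint8, red, green, blue), "depth" (400x640 float32, m along the optical axis (not along the pixel's ray), 0 where there is no reading), "camera_matrix" (3x3 intrinsics, pixels), "origin" and "orientation" of the camera in the world; the wrist camera has in their place "T_tool_cam" (4x4, takes a point from camera to tool coordinates, whose origin is the TCP and whose axes are the flange's). Camera axes: x right, y down, z forward; pixel columns grow to the right and rows downward; lengths in m; the calibration is good to about 2 mm. A picture is of the moment at which its call begins: read the wrist's pose just before it.
- manip.close_job(): hands the job in, once; it reports no verdict.
The state is a dict: "time_s": time; "joint_pos": joint angles; "joint_vel": joint speeds; "tau": joint torques, N m; "tcp_pos": TCP position; "tcp_rot": TCP orientation; "ft_force": force on the tool from outside, world axes, zero at the start; "torque": the same for the moment, N m; "width": opening from 0.0 (shut) to 1.0 (fully open).
Only numpy, scipy, OpenCV 4.12 (cv2) and the standard library are available. Lean on these libraries where they do the work, as an engineer would, in place of code of your own. Each camera call takes 0.05 s, during which the arm holds its last target. There are 200 camera calls.

## Working session

There is one attempt and no reset: what is moved stays moved. The work goes in short steps, Python scripts to look and compute and a tool call to move; the robot and the scene stay as the last step left them, time stands still between calls to the robot, and variables do not carry over. Pictures are saved under pics/ and viewed, about 8 in all and at most 12, crops included, and the job is handed in when it is done.

Besides the shell and the picture viewer there is one more tool, called after ">>>" as name([rows], argument=value, ...), one row to a line, values as JSON. carry_out: Moves the arm, as the interface text tells. Its arguments: {"type":"object","properties":{"increments":{"type":"array"},"grip_force":{"type":"number"}},"required":["increments"]}

```bash
mkdir -p pics; cat > h.py <<'E'
import numpy as np, cv2
from rig import manip
from scipy.spatial.transform import Rotation as R
def snap(n):
    st=manip.state(); s=manip.snapshot(n)
    if n=="wrist":
        T=np.eye(4);T[:3,:3]=R.from_rotvec(st["tcp_rot"]).as_matrix();T[:3,3]=st["tcp_pos"];T=T@s["T_tool_cam"]
    else:
        T=np.eye(4);o=np.array(s["orientation"]);T[:3,:3]=o if o.shape==(3,3) else R.from_rotvec(o).as_matrix();T[:3,3]=s["origin"]
    s["T"]=T; return s
def cast(s,uv,z):
    uv=np.atleast_2d(uv).astype(float);K=s["camera_matrix"];T=s["T"]
    d=np.c_[uv,np.ones(len(uv))]@np.linalg.inv(K).T@T[:3,:3].T
    return T[:3,3]+d*((z-T[2,3])/d[:,2])[:,None]
def cloud(s):
    h,w=s["depth"].shape;v,u=np.mgrid[:h,:w];K=s["camera_matrix"]
    p=np.stack([u,v,np.ones_like(u)],-1)@np.linalg.inv(K).T*s["depth"][...,None]
    return p@s["T"][:3,:3].T+s["T"][:3,3]
def proj(s,p):
    p=np.atleast_2d(p);q=(p-s["T"][:3,3])@s["T"][:3,:3]@np.array(s["camera_matrix"]).T
    return q[:,:2]/q[:,2:]
def save(n,im): cv2.imwrite(f"pics/{n}.png",im[...,::-1])
E
python3 - <<'E'
from h import *
import pickle
for n in ["scene","side","wrist"]:
    s=snap(n);save(n,s["img"]);pickle.dump(s,open(n+".pkl","wb"));print(n,s["T"].round(3).tolist(),s.get("orientation"))
a=[cv2.imread(f"pics/{n}.png") for n in("side","wrist")]
cv2.imwrite("pics/both.png",cv2.resize(np.vstack(a),(480,600)))
st=manip.state();print(st)
E
```

```text
scene [[0.666, 0.459, -0.588, 1.057], [0.746, -0.402, 0.531, -0.497], [0.008, -0.792, -0.61, 0.651], [0.0, 0.0, 0.0, 1.0]] [-2.06573689 -0.92955487  0.44694326]
side [[-0.806, -0.44, 0.396, 0.13], [-0.592, 0.58, -0.56, 0.513], [0.016, -0.686, -0.728, 0.707], [0.0, 0.0, 0.0, 1.0]] [-0.86018566  2.59678334 -1.03843236]
wrist [[1.0, 0.001, -0.002, 0.524], [0.0, -0.965, -0.261, 0.071], [-0.003, 0.261, -0.965, 0.383], [0.0, 0.0, 0.0, 1.0]] None
{'time_s': 0.15, 'joint_pos': array([-1.46001993e-01,  3.42549056e-01,  1.52475349e+00, -5.55389643e-05,
        1.27541406e+00, -1.46009476e-01]), 'joint_vel': array([-0.00065326, -0.00381234, -0.00100841,  0.00202209,  0.00105355,
        0.00064427]), 'tau': array([ 7.52666965e-04, -4.31470585e+01, -2.44352603e+01,  7.18239485e-02,
        5.38185902e-02, -1.32920518e-04]), 'tcp_pos': array([5.24708030e-01, 4.70635670e-05, 2.26227083e-01]), 'tcp_rot': array([-2.22079969e+00, -2.22085228e+00,  1.12014541e-03]), 'ft_force': array([-0.0763622 ,  0.22573079, -0.17602093]), 'torque': array([-0.03551664, -0.00200997, -0.02593927]), 'width': 0.9984734914481114}
```

View pics/scene.png

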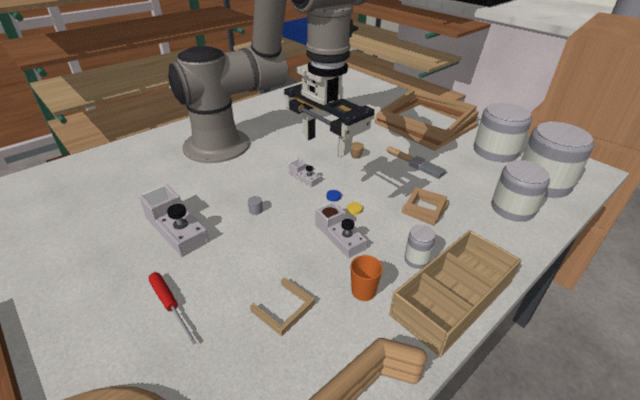

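View pics/both.png

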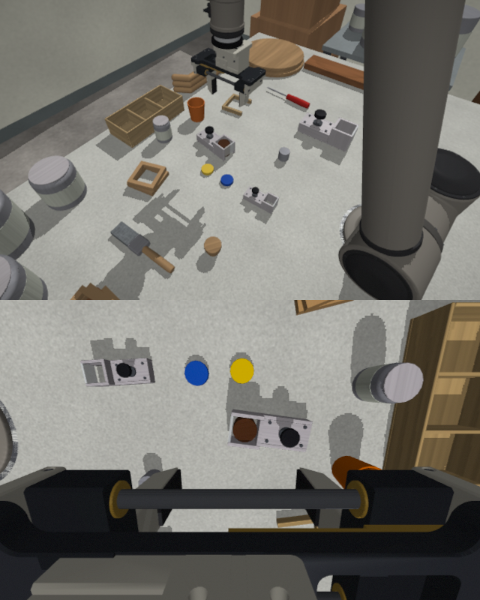

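Candidates for the dispenser: the large one at scene (175,220), the small one at (305,172), and the middle-sized one at (340,228). The last is the one with brown caps and with the beaker and tin behind it, so it fits the description. The blue (333,195) and yellow (355,208) discs are decoys lying in front of it. The bay is the U-shaped strips at scene (285,305). Next I'll measure and confirm in a crop.

```bash
python3 - <<'E'
from h import *
import pickle
S={n:pickle.load(open(n+".pkl","rb")) for n in("scene","side","wrist")}
# approx centre of dispenser knob, bay
for n,uv in(("scene",(348,226)),("wrist",(386,182)),("side",(279,173))): print(n,"knob",cast(S[n],uv,.066).round(4))
print("bay ap",cast(S["scene"],[(285,305),(255,203),(333,195),(355,208)],.018).round(3))
k=cast(S["scene"],(348,226),.066)[0]
for n in S:
    P=cloud(S[n]);ok=(S[n]["depth"]>0)&(np.hypot(P[...,0]-k[0],P[...,1]-k[1])<.13)
    print(n,"depth frac",(S[n]["depth"]>0).mean())
    for nm,lo,hi in(("house",.026,.034),("mag",.050,.058),("knob",.062,.07)):
        m=ok&(P[...,2]>lo)&(P[...,2]<hi); m=cv2.morphologyEx(m.astype(np.uint8),cv2.MORPH_OPEN,np.ones((2,2)))
        nn,l,st,c=cv2.connectedComponentsWithStats(m)
        for i in range(1,nn):
            if st[i,4]>25:
                q=P[l==i];print(nm,st[i,4],c[i].round(),q.mean(0).round(4),cv2.minAreaRect(q[:,:2].astype(np.float32)*1000))
    b=cast(S["scene"],(285,305),.018)[0]
    m=(S[n]["depth"]>0)&(np.hypot(P[...,0]-b[0],P[...,1]-b[1])<.1)&(P[...,2]>.014)&(P[...,2]<.022)
    if m.sum()>30:
        q=P[m];print("bay",len(q),q.mean(0).round(4),cv2.minAreaRect(q[:,:2].astype(np.float32)*1000),cv2.boxPoints(cv2.minAreaRect(q[:,:2].astype(np.float32)*1000)).round().tolist())
im=S["scene"]["img"]
a=cv2.resize(im[170:345,225:400],(600,600),interpolation=cv2.INTER_CUBIC);save("crop1",a)
E
```

```text
scene knob [[ 0.6139 -0.0111  0.066 ]]
wrist knob [[0.6011 0.0025 0.066 ]]
side knob [[ 5.998e-01 -2.000e-04  6.600e-02]]
bay ap [[ 0.66  -0.227  0.018]
 [ 0.355 -0.089  0.018]
 [ 0.463  0.086  0.018]
 [ 0.541  0.091  0.018]]
scene depth frac 0.99587890625
house 505 [347. 237.] [ 0.6159 -0.0139  0.0349] ((834.8075561523438, -218.21786499023438), (105.21017456054688, 705.8484497070312), 47.056602478027344)
house 40 [364. 274.] [ 0.7214 -0.0718  0.0439] ((877.942138671875, -281.07574462890625), (28.7551212310791, 560.9417114257812), 36.76173400878906)
mag 181 [332. 212.] [0.5453 0.0036 0.0548] ((766.3007202148438, -235.18319702148438), (69.5457534790039, 780.0433349609375), 42.91090393066406)
mag 73 [366. 267.] [ 0.7199 -0.0651  0.0598] ((875.2030029296875, -282.31622314453125), (47.741859436035156, 561.271484375), 35.42433166503906)
knob 98 [349. 224.] [ 0.608  -0.0023  0.0626] ((595.5458984375, 27.106767654418945), (25.041505813598633, 92.82454681396484), 21.591825485229492)
knob 82 [367. 262.] [ 0.7143 -0.0581  0.0636] ((715.5889282226562, -59.74870300292969), (49.53522491455078, 17
[... 1777 characters left out ...]
 (103.64517211914062, 59.023677825927734), 82.6537857055664)
mag 120 [466. 228.] [ 0.6959 -0.051   0.0731] ((649.1302490234375, -5.7183837890625), (44.9342041015625, 171.8544921875), 47.07459259033203)
knob 499 [387. 185.] [ 0.6029 -0.0015  0.065 ] ((570.8909912109375, 21.420513153076172), (31.748600006103516, 134.6337432861328), 52.33708572387695)
knob 53 [478. 223.] [ 0.6956 -0.0361  0.0966] ((618.9188232421875, 7.3882904052734375), (14.95654296875, 227.8111114501953), 59.81181335449219)
bay 312 [ 0.6335 -0.1821  0.0168] ((638.3245239257812, -182.50628662109375), (77.80506896972656, 16.74517822265625), 2.0558271408081055) [[599.0, -176.0], [600.0, -192.0], [678.0, -189.0], [677.0, -173.0]]
```

View pics/crop1.png

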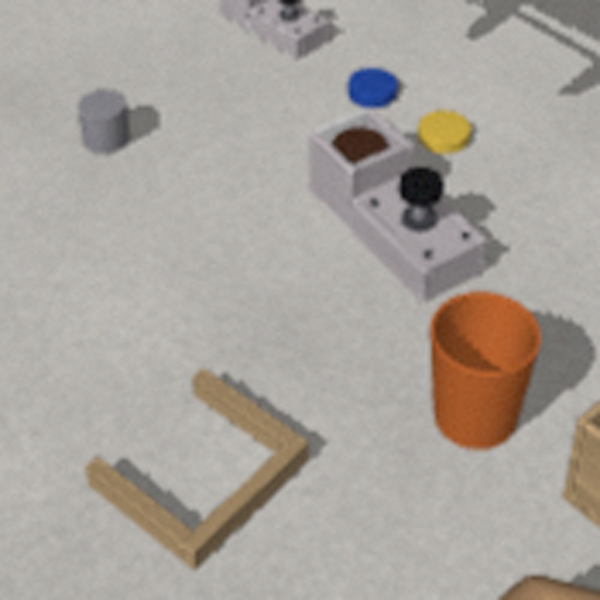

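The crop confirms it: the middle dispenser has brown caps in its magazine, black knob at crop (420,185), with the bay's mouth facing the upper left (-x). Measured positions: knob (0.601,-0.001), bay origin about (0.646,-0.227) with yaw +8°. Next I'll move above the plunger with the fingers shut.

>>> carry_out([
  [[0, 1.5, 1, 0, 0], [0, 3, 2.5, 0, 0], [0, 4.5, 4, 0, 0], [-0.1, 6, 5.5, 0, 0], [-0.1, 7.6, 7, 0, 0], [-0.1, 7.6, 9, 0, 0], [-0.1, 7.6, 11, 0, 0], [-0.1, 7.6, 12.5, 0, 0], [-0.1, 7.6, 13.5, 0, 0], [-0.1, 7.6, 14, 0, 0], [-0.1, 7.6, 14, 0, 0], [-0.1, 7.6, 14, 0, 0]],
], grip_force=20)

```text
time_s: 1.15
tcp_pos: [0.6014, -0.001, 0.0873]
tcp_rot: [2.221, 2.221, 0.001]
ft_force: [1.0, 0.6, 0.4]
width: 0.175
```

```bash
python3 - <<'E'
from h import *
s=snap("side");w=snap("wrist");c=snap("scene")
t=manip.state()["tcp_pos"];print(t,proj(s,t),proj(c,t))
a=cv2.resize(s["img"][100:250,220:380],(400,375));b=cv2.resize(c["img"][140:290,270:430],(400,375))
save("press",np.hstack([a,b]))
E
```

```text
[ 0.60167549 -0.00103634  0.08791828] [[278.20742912 165.9623511 ]] [[347.83681339 213.92844182]]
```

View pics/press.png

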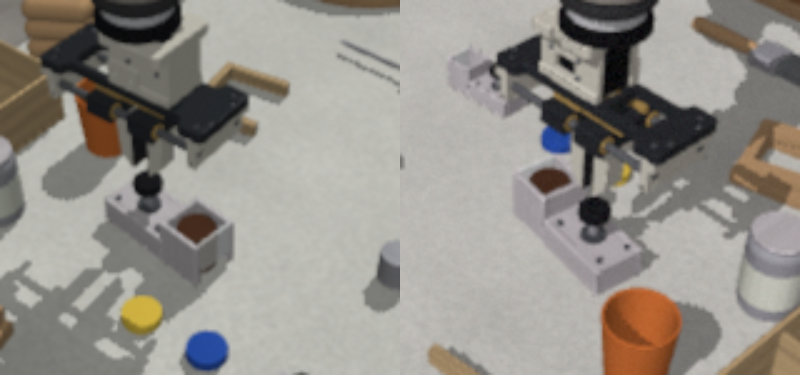

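The fingers are centred over the knob, which is at (148,183) in the left half and (594,210) in the right half. Now the single press and release.

>>> carry_out([
  [[0, 0, 0.5, 0, 0], [0, 0, 1, 0, 0], [0, 0, 1.5, 0, 0], [0, 0, 2, 0, 0], [0, 0, 2.4, 0, 0], [0, 0, 2.8, 0, 0], [0, 0, 3.2, 0, 0], [0, 0, 3.5, 0, 0], [0, 0, 3.8, 0, 0], [0, 0, 4, 0, 0], [0, 0, 4.1, 0, 0], [0, 0, 4.2, 0, 0], [0, 0, 4.2, 0, 0], [0, 0, 4.2, 0, 0], [0, 0, 4.2, 0, 0]],
])

```text
time_s: 2.55
tcp_pos: [0.601, -0.001, 0.0462]
tcp_rot: [2.221, 2.221, 0.0]
ft_force: [-5.5, -0.2, 14.3]
width: 0.003
```

>>> carry_out([
  [[0, 0, 0.1, 0, 0], [0, 0, 0.2, 0, 0], [0, 0, 0.2, 0, 0], [0, 0, -0.3, 0, 0], [0, 0, -0.8, 0, 0], [0, 0, -1.3, 0, 0], [0, 0, -1.8, 0, 0], [0, 0, -2.3, 0, 0], [0, 0, -3.5, 0, 0], [0, 0, -5, 0, 0.3], [0, 0, -7, 0, 0.54], [0, -2, -9, 0, 0.54], [0, -4, -11, 0, 0.54], [0, -6, -12, 0, 0.54], [0, -8, -12, 0, 0.54], [0, -10, -12, 0, 0.54], [0, -12, -12, 0, 0.54], [0, -12, -12, 0, 0.54], [0, -12, -12, 0, 0.54]],
])

```text
time_s: 4.13
tcp_pos: [0.4808, -0.001, 0.1649]
tcp_rot: [2.221, 2.221, 0.001]
ft_force: [0.2, 0.3, 0.7]
width: 0.539
```

```bash
cat > cap.py <<'E'
from h import *
def brown(s,near,rad=.12,z=.012):
    h=cv2.cvtColor(s["img"],cv2.COLOR_RGB2HSV);m=((h[...,0]<14)|(h[...,0]>170))&(h[...,1]>110)&(h[...,2]<130)&(h[...,2]>25)
    m=cv2.morphologyEx(m.astype(np.uint8),cv2.MORPH_OPEN,np.ones((2,2)))
    n,l,st,c=cv2.connectedComponentsWithStats(m);o=[]
    for i in range(1,n):
        if st[i,4]<30: continue
        v,u=np.nonzero(l==i);q=cast(s,np.c_[u,v],z)[:,:2]
        if np.hypot(*(q.mean(0)-near))<rad:
            r=cv2.minAreaRect((q*1000).astype(np.float32)); o.append((st[i,4],c[i].round(),q.mean(0).round(4),np.round(r[0]),np.round(r[1])))
    return o
def views(names,near,rad=.12):
    S={n:snap(n) for n in names}
    for n in S:
        for x in brown(S[n],near,rad): print(n,*x)
    return S
E
python3 - <<'E'
from cap import *
S=views(["scene","side","wrist"],np.array([.49,.01]))
print(manip.state()["tcp_pos"])
save("ej",np.hstack([cv2.resize(S["side"]["img"][100:260,220:380],(400,400)),cv2.resize(S["wrist"]["img"][:330],(400,206),)[:206].repeat(1,0) if 0 else cv2.resize(S["wrist"]["img"][50:350,170:470],(400,400))]))
E
```

```text
scene 32 [330. 214.] [0.5117 0.0298] [514.  29.] [21. 16.]
side 50 [299. 193.] [ 0.5494 -0.016 ] [549. -15.] [26. 18.]
side 154 [313. 213.] [0.48   0.0171] [481.  17.] [35. 39.]
wrist 922 [322. 171.] [0.4863 0.0152] [486.  15.] [37. 37.]
wrist 1078 [370. 181.] [0.5393 0.0038] [540.   2.] [40. 40.]
[ 0.48206764 -0.00109491  0.16473508]
```

View pics/ej.png

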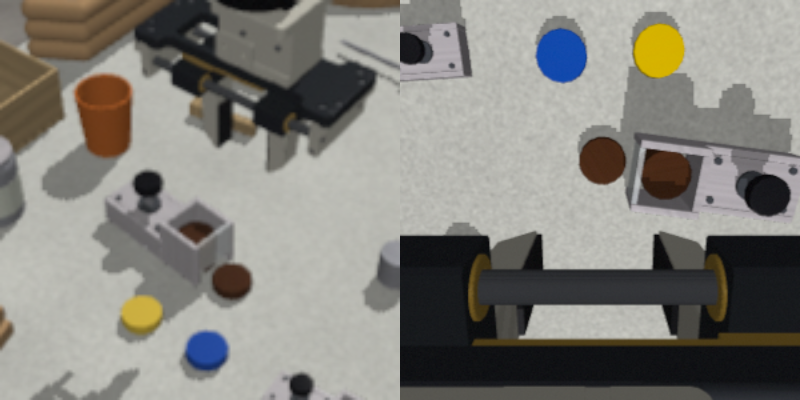

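Exactly one cap is out, at ej (602,160), and the others remain in the magazine. The cap is at about (0.484,0.0155) and the dispenser yaw is about -8°. The cap sits too close to the magazine for a two-finger push from behind. So I'll first straddle it and nudge it clear with one pad, angled away from the dispenser.

>>> carry_out([
  [[0.4, 0, 1, -0.12, 0.54], [0.8, 0, 2, -0.24, 0.54], [1.2, -0.1, 3, -0.36, 0.54], [1.6, -0.1, 4, -0.48, 0.54], [1.8, -0.1, 5, -0.6, 0.54], [1.8, -0.1, 6, -0.72, 0.54], [1.8, -0.1, 7, -0.84, 0.54], [1.8, -0.1, 8, -0.96, 0.54], [1.8, -0.1, 9, -1.08, 0.54], [1.8, -0.1, 9, -1.2, 0.54], [1.8, -0.1, 9.5, -1.222, 0.54], [1.8, -0.1, 10, -1.222, 0.54], [1.8, -0.1, 10, -1.222, 0.54], [1.8, -0.1, 10, -1.222, 0.54]],
])

```text
time_s: 5.45
tcp_pos: [0.4801, 0.017, 0.0644]
tcp_rot: [-0.549, -3.093, -0.0]
ft_force: [-0.3, 0.0, 0.7]
width: 0.542
```

```bash
python3 - <<'E'
from cap import *
S=views(["side","wrist"],np.array([.49,.01]))
st=manip.state();print(st["tcp_pos"],R.from_rotvec(st["tcp_rot"]).as_matrix().round(3).tolist())
print(proj(S["wrist"],[[.484,.0155,.012]]))
E
```

```text
side 153 [313. 213.] [0.48  0.017] [481.  17.] [35. 39.]
wrist 1855 [318. 219.] [0.4842 0.0164] [484.  16.] [37. 40.]
wrist 1133 [333. 293.] [0.5502 0.006 ] [549.   5.] [42. 23.]
[0.48029488 0.01700238 0.06486123] [[-0.939, 0.343, 0.0], [0.343, 0.939, -0.0], [-0.0, 0.0, -1.0]]
[[316.76707178 219.29823437]]
```

>>> carry_out([
  [[0, 0, 1.5, 0, 0.54], [0, 0, 3, 0, 0.54], [0, 0, 4.5, 0, 0.54], [0, 0, 5.5, 0, 0.54], [0, 0, 6, 0, 0.54], [0, 0, 6, 0, 0.54]],
])

```text
time_s: 6.05
tcp_pos: [0.4796, 0.0171, 0.004]
tcp_rot: [-0.545, -3.092, 0.0]
ft_force: [0.1, 0.2, -0.3]
width: 0.539
```

>>> carry_out([
  [[0, -0.2, 0, 0, 0.54], [0, -0.5, 0, 0, 0.54], [0, -0.8, 0, 0, 0.54], [0, -1.1, 0, 0, 0.54], [0, -1.5, 0, 0, 0.54], [0, -1.9, 0, 0, 0.54], [0, -2.3, 0, 0, 0.54], [0, -2.7, 0, 0, 0.54], [0, -3.1, 0, 0, 0.54], [0, -3.5, 0, 0, 0.54], [0, -3.9, 0, 0, 0.54], [0, -4.3, 0, 0, 0.54], [0, -4.7, 0, 0, 0.54], [0, -5.1, 0, 0, 0.54], [0, -5.5, 0, 0, 0.54], [0, -5.9, 0, 0, 0.54], [0, -6.3, 0, 0, 0.54], [0, -6.7, 0, 0, 0.54], [0, -7, 0, 0, 0.54], [0, -7.2, 0, 0, 0.54]],
])

```text
time_s: 7.72
tcp_pos: [0.4553, -0.051, 0.0047]
tcp_rot: [0.546, 3.094, -0.0]
ft_force: [0.3, -0.1, 0.5]
width: 0.541
```

```bash
python3 - <<'E'
from cap import *
S=views(["side","scene","wrist"],np.array([.47,-.03]))
print(manip.state()["tcp_pos"],manip.state()["ft_force"])
E
```

```text
side 45 [299. 193.] [ 0.55   -0.0148] [550. -15.] [19. 21.]
side 75 [338. 203.] [ 0.45   -0.0464] [450. -48.] [20. 35.]
scene 31 [330. 214.] [0.5117 0.0301] [514.  29.] [21. 16.]
scene 144 [294. 221.] [ 0.472  -0.0537] [473. -55.] [35. 42.]
wrist 1706 [326. 238.] [ 0.4517 -0.0437] [450. -42.] [37. 20.]
wrist 118 [327. 282.] [ 0.4779 -0.0527] [478. -53.] [18.  3.]
[ 0.45540243 -0.0507585   0.00472981] [0.18447674 0.22238209 1.10285102]
```

Side, scene and wrist views all put the cap near (0.46,-0.053), clear of the dispenser. I'll lift, turn and get behind it for a cradle push.

>>> carry_out([
  [[0, 0.2, 0, 0, 0.54], [0, 0.3, -1, 0, 0.54], [0, 0.3, -2.5, 0, 0.54], [0, 0.3, -4, 0, 0.54], [0.3, 0.6, -5, 0.12, 0.4], [0.6, 0.9, -6, 0.24, 0.22], [1, 1.2, -6, 0.36, 0.22], [1.4, 1.6, -6, 0.48, 0.22], [1.8, 2, -6, 0.6, 0.22], [2.2, 2.4, -6, 0.7, 0.22], [2.6, 2.9, -6, 0.768, 0.22], [2.6, 2.9, -6, 0.768, 0.22], [2.6, 2.9, -6, 0.768, 0.22]],
])

```text
time_s: 8.95
tcp_pos: [0.441, -0.0142, 0.0648]
tcp_rot: [1.66, 2.667, 0.0]
ft_force: [-0.5, 0.1, 0.2]
width: 0.221
```

```bash
python3 - <<'E'
from cap import *
S=views(["side","scene","wrist"],np.array([.46,-.05]),.05)
st=manip.state();M=R.from_rotvec(st["tcp_rot"]).as_matrix();p=np.array(st["tcp_pos"]);print(p,M.round(3).tolist(),st["width"])
for c in([.461,-.054],[.552,-.240]): print((M.T@(np.r_[c,.005]-p)*100).round(2))
save("b",S["wrist"]["img"])
E
```

```text
side 121 [335. 203.] [ 0.4561 -0.0446] [457. -45.] [31. 38.]
scene 140 [294. 221.] [ 0.4721 -0.0544] [473. -55.] [35. 41.]
wrist 527 [321. 244.] [ 0.4542 -0.0362] [453. -36.] [27. 16.]
[ 0.44117412 -0.01468474  0.06477441] [[-0.44, 0.898, 0.0], [0.898, 0.44, -0.0], [-0.0, 0.0, -1.0]] 0.22086514991366707
[-4.4   0.05  5.98]
[-25.11   0.04   5.98]
```

View pics/b.png

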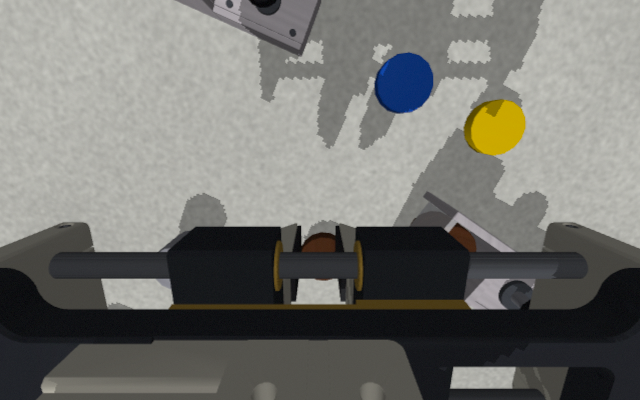

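The cap is centred ahead between the fingers (321,244). Descending, then the cradle push.

>>> carry_out([
  [[0, 0, 1.5, 0, 0.22], [0, 0, 3, 0, 0.22], [0, 0, 4.5, 0, 0.22], [0, 0, 5.5, 0, 0.22], [0, 0, 6, 0, 0.22], [0, 0, 6, 0, 0.22], [-0.4, 0, 6, 0, 0.22], [-0.8, 0, 6, 0, 0.22], [-1.2, 0, 6, 0, 0.22], [-1.6, 0, 6, 0, 0.22], [-2, 0, 6, 0, 0.22], [-2.5, 0, 6, 0, 0.22], [-3, 0, 6, 0, 0.22], [-3.5, 0, 6, 0, 0.22], [-4, 0, 6, 0, 0.22], [-4.5, 0, 6, 0, 0.22], [-5, 0, 6, 0, 0.22], [-5.5, 0, 6, 0, 0.22], [-5.8, 0, 6, 0, 0.22], [-6, 0, 6, 0, 0.22]],
])

```text
time_s: 10.77
tcp_pos: [0.4674, -0.0689, 0.0047]
tcp_rot: [1.665, 2.664, 0.0]
ft_force: [-0.7, -0.1, -0.6]
width: 0.218
```

```bash
python3 - <<'E'
from cap import *
S=views(["side","scene"],np.array([.48,-.09]),.06)
st=manip.state();M=R.from_rotvec(st["tcp_rot"]).as_matrix();p=np.array(st["tcp_pos"]);print(p,st["ft_force"],"expected cap",p-M[:,0]*.027)
E
```

```text
side 81 [339. 190.] [ 0.4743 -0.088 ] [475. -88.] [20. 38.]
scene 155 [284. 232.] [ 0.4877 -0.0973] [487. -97.] [34. 43.]
[ 0.4673717  -0.06871773  0.00471646] [-1.23550935  0.18012094 -0.44655758] expected cap [ 0.47920334 -0.0929873   0.00472043]
```

The cap is cradled as expected, so I'll continue.

>>> carry_out([
  [[-0.5, 0, 0, 0, 0.22], [-1.1, 0, 0, 0, 0.22], [-1.7, 0, 0, 0, 0.22], [-2.3, 0, 0, 0, 0.22], [-2.9, 0, 0, 0, 0.22], [-3.5, 0, 0, 0, 0.22], [-4.1, 0, 0, 0, 0.22], [-4.7, 0, 0, 0, 0.22], [-5.3, 0, 0, 0, 0.22], [-5.9, 0, 0, 0, 0.22], [-6.5, 0, 0, 0, 0.22], [-7.1, 0, 0, 0, 0.22], [-7.7, 0, 0, 0, 0.22], [-8.3, 0, 0, 0, 0.22], [-8.9, 0, 0, 0, 0.22], [-9.5, 0, 0, 0, 0.22], [-10.1, 0, 0, 0, 0.22], [-10.7, 0, 0, 0, 0.22], [-11.1, 0, 0, 0, 0.22], [-11.4, 0, 0, 0, 0.22]],
])

```text
time_s: 12.53
tcp_pos: [0.5175, -0.1714, 0.0047]
tcp_rot: [1.665, 2.664, 0.0]
ft_force: [0.1, 1.1, 0.0]
width: 0.224
```

>>> carry_out([
  [[-0.4, 0, 0, 0, 0.22], [-0.9, 0, 0, 0, 0.22], [-1.4, 0, 0, 0, 0.22], [-1.9, 0, 0, 0, 0.22], [-2.4, 0, 0, 0, 0.22], [-2.9, 0, 0, 0, 0.22], [-3.4, 0, 0, 0, 0.22], [-3.9, 0, 0, 0, 0.22], [-4.4, 0, 0, 0, 0.22], [-4.7, 0, 0, 0, 0.22], [-4.9, 0, 0, 0, 0.22], [-5, 0, 0, 0, 0.22], [-5, 0, 0, 0, 0.22]],
])

```text
time_s: 13.62
tcp_pos: [0.5392, -0.2159, 0.0047]
tcp_rot: [1.665, 2.664, 0.0]
ft_force: [0.5, -0.3, -0.3]
width: 0.223
```

```bash
python3 - <<'E'
from cap import *
S=views(["side","scene"],np.array([.55,-.24]),.06)
st=manip.state();M=R.from_rotvec(st["tcp_rot"]).as_matrix();p=np.array(st["tcp_pos"]);print(p,st["ft_force"],"expected cap",p-M[:,0]*.027)
save("c",np.hstack([cv2.resize(S["scene"]["img"][180:360,180:360],(400,400)),cv2.resize(S["side"]["img"][70:230,240:400],(400,400))]))
E
```

```text
side 60 [346. 151.] [ 0.5449 -0.233 ] [ 546. -233.] [17. 38.]
scene 228 [249. 281.] [ 0.5584 -0.2434] [ 558. -243.] [33. 43.]
[ 0.53903708 -0.21568812  0.00471641] [-0.01438945 -0.19712946 -0.96319515] expected cap [ 0.55088091 -0.23995175  0.0047135 ]
```

View pics/c.png

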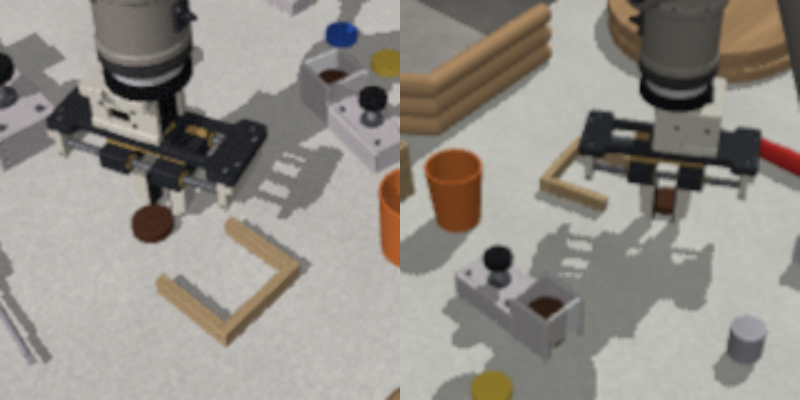

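The cap (c (152,223)) lies in line with the bay mouth. I'll check the clearance to the large decoy and the bay axis before the last push.

```bash
python3 - <<'E'
from h import *
import pickle
s=pickle.load(open("scene.pkl","rb"));P=cloud(s)
for r in((150,190),(205,245),(178,211),(165,200),(160,290),(192,340)): print(r,P[r[1],r[0]].round(3))
# big decoy cluster
m=(P[...,2]>.05)&(P[...,0]>.2)&(P[...,0]<.7)&(P[...,1]<-.12)&(P[...,1]>-.5);q=P[m];print(len(q),q.min(0).round(3),q.max(0).round(3))
E
```

```text
(150, 190) [ 0.095 -0.263 -0.001]
(205, 245) [ 0.389 -0.255 -0.   ]
(178, 211) [ 0.345 -0.281  0.089]
(165, 200) [ 0.214 -0.265  0.035]
(160, 290) [ 0.47  -0.394  0.025]
(192, 340) [ 0.608 -0.398  0.016]
955 [ 0.203 -0.321  0.05 ] [ 0.357 -0.246  0.092]
```

>>> carry_out([
  [[0.3, 0, 0, 0, 0.22], [0.5, 0, -1, 0, 0.22], [0.5, 0, -2.5, 0, 0.22], [0.5, 0, -4, 0, 0.22], [0.5, 0, -6, 0, 0.22], [0.5, 0, -8, 0, 0.22], [0.5, 0, -9, 0, 0.22], [0.5, 0, -9, 0, 0.22]],
])

```text
time_s: 14.38
tcp_pos: [0.5383, -0.2118, 0.0978]
tcp_rot: [1.661, 2.66, 0.001]
ft_force: [0.7, -0.2, -0.1]
width: 0.226
```

>>> carry_out([
  [[-0.2, -0.5, 0, -0.12, 0.22], [-0.4, -1, 0, -0.24, 0.22], [-0.6, -1.5, 0, -0.36, 0.22], [-0.8, -2, 0, -0.48, 0.22], [-1, -2.5, 0, -0.6, 0.22], [-1.2, -3, 0, -0.72, 0.22], [-1.4, -3.5, 0, -0.84, 0.22], [-1.6, -4, 0, -0.96, 0.22], [-1.8, -4.3, 0, -1.08, 0.22], [-1.8, -4.3, 1, -1.2, 0.22], [-1.8, -4.3, 2, -1.257, 0.22], [-1.8, -4.3, 3, -1.257, 0.22], [-1.8, -4.3, 3, -1.257, 0.22]],
])

```text
time_s: 15.47
tcp_pos: [0.5046, -0.2452, 0.062]
tcp_rot: [0.217, -3.13, -0.005]
ft_force: [-1.3, 0.4, 0.1]
width: 0.219
```

```bash
python3 - <<'E'
from cap import *
S=views(["side","scene","wrist"],np.array([.55,-.24]),.05)
st=manip.state();M=R.from_rotvec(st["tcp_rot"]).as_matrix();p=np.array(st["tcp_pos"]);print(p,M.round(3).tolist())
for n in("scene","side"):
    s=S[n];P=cloud(s);m=(np.hypot(P[...,0]-.65,P[...,1]+.227)<.085)&(abs(P[...,2]-.018)<.003);m&=(P[...,1]<-.15)
    q=P[m];r=cv2.minAreaRect((q[:,:2]*1000).astype(np.float32));print(n,m.sum(),r)
for c in([.551,-.240],[.646,-.227]): print((M.T@(np.r_[c,.005]-p)*100).round(2))
save("d",np.hstack([S["wrist"]["img"][:,160:480],S["scene"]["img"][:,80:400]]))
E
```

```text
side 90 [347. 151.] [ 0.5435 -0.2344] [ 544. -234.] [33. 36.]
scene 224 [249. 281.] [ 0.5587 -0.2435] [ 559. -244.] [33. 41.]
wrist 353 [318. 247.] [ 0.533  -0.2404] [ 532. -241.] [10. 27.]
wrist 162 [318. 282.] [ 0.5645 -0.236 ] [ 565. -236.] [ 6. 24.]
[ 0.50616211 -0.24622058  0.06453684] [[-0.99, -0.138, -0.0], [-0.138, 0.99, 0.0], [0.0, 0.0, -1.0]]
scene 610 ((651.7713623046875, -226.34292602539062), (87.96997833251953, 97.44258880615234), 7.899117946624756)
side 200 ((629.673828125, -230.03411865234375), (127.90755462646484, 99.15625), 7.015792369842529)
[-4.53 -0.01  5.95]
[-14.12  -0.03   5.95]
```

View pics/d.png

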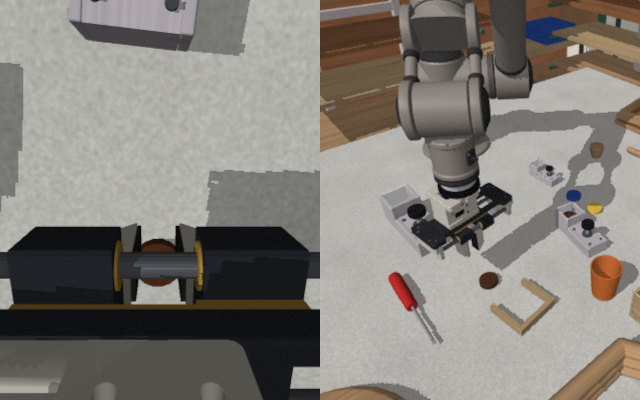

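The cap is centred between the fingers (d (158,262)) and the bay axis is aligned laterally to under 1 mm. Descending, then the push in.

>>> carry_out([
  [[0, 0, 1.5, 0, 0.22], [0, 0, 3, 0, 0.22], [0, 0, 4.5, 0, 0.22], [0, 0, 5.5, 0, 0.22], [0, 0, 6, 0, 0.22], [0, 0, 6, 0, 0.22], [-0.4, 0, 6, 0, 0.22], [-0.8, 0, 6, 0, 0.22], [-1.2, 0, 6, 0, 0.22], [-1.6, 0, 6, 0, 0.22], [-2, 0, 6, 0, 0.22], [-2.5, 0, 6, 0, 0.22], [-3, 0, 6, 0, 0.22], [-3.5, 0, 6, 0, 0.22], [-4, 0, 6, 0, 0.22], [-4.5, 0, 6, 0, 0.22], [-5, 0, 6, 0, 0.22], [-5.5, 0, 6, 0, 0.22], [-5.8, 0, 6, 0, 0.22], [-6, 0, 6, 0, 0.22]],
])

```text
time_s: 17.28
tcp_pos: [0.5661, -0.2379, 0.0047]
tcp_rot: [-0.22, 3.134, -0.0]
ft_force: [-0.3, 0.2, 0.3]
width: 0.223
```

>>> carry_out([
  [[-0.4, 0, 0, 0, 0.22], [-0.8, 0, 0, 0, 0.22], [-1.2, 0, 0, 0, 0.22], [-1.6, 0, 0, 0, 0.22], [-2, 0, 0, 0, 0.22], [-2.4, 0, 0, 0, 0.22], [-2.8, 0, 0, 0, 0.22], [-3.2, 0, 0, 0, 0.22], [-3.6, 0, 0, 0, 0.22], [-4, 0, 0, 0, 0.22], [-4.4, 0, 0, 0, 0.22], [-4.8, 0, 0, 0, 0.22], [-5.1, 0, 0, 0, 0.22], [-5.4, 0, 0, 0, 0.22], [-5.5, 0, 0, 0, 0.22], [-5.5, 0, 0, 0, 0.22]],
])

```text
time_s: 18.62
tcp_pos: [0.6203, -0.2302, 0.0047]
tcp_rot: [-0.22, 3.134, -0.0]
ft_force: [-0.4, 0.5, 0.1]
width: 0.218
```

```bash
python3 - <<'E'
from cap import *
S=views(["side","scene"],np.array([.646,-.227]),.06)
st=manip.state();M=R.from_rotvec(st["tcp_rot"]).as_matrix();p=np.array(st["tcp_pos"]);print(p,st["ft_force"],"expected cap",p-M[:,0]*.027)
save("e",cv2.resize(S["scene"]["img"][220:360,200:360],(640,560)))
E
```

```text
scene 250 [282. 306.] [ 0.6541 -0.2304] [ 653. -230.] [36. 38.]
[ 0.61996769 -0.23026913  0.0047094 ] [ 0.32079034 -0.12023498  0.24149567] expected cap [ 0.64670304 -0.22649798  0.00470754]
```

View pics/e.png

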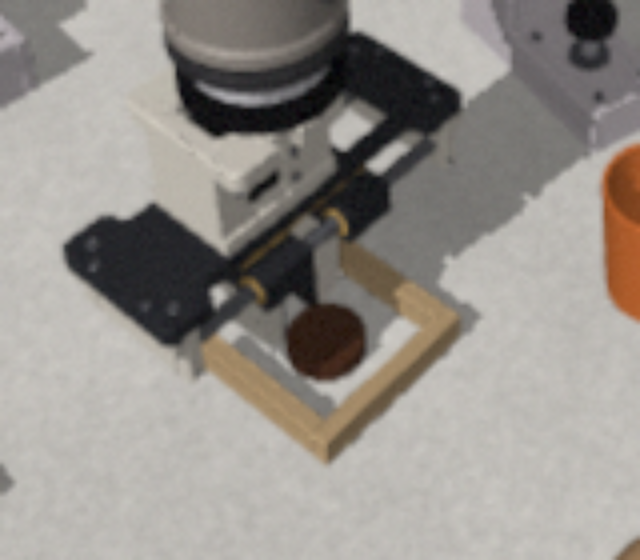

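The cap (e (327,342)) is in the middle of the bay. I'll back straight out, lift clear and verify.

>>> carry_out([
  [[0.4, 0, 0, 0, 0.22], [1, 0, 0, 0, 0.22], [2, 0, 0, 0, 0.22], [3.5, 0, 0, 0, 0.22], [5, 0, 0, 0, 0.22], [6, 0, -1, 0, 0.22], [6, 0, -3, 0, 0.22], [6, 0, -6, 0, 0.22], [6, 0, -9, 0, 0.22], [6, 0, -12, 0, 0.22], [6, 0, -15, 0, 0.22], [7, 0, -17, 0, 0.22], [7, 0, -17, 0, 0.22]],
])

```text
time_s: 19.8
tcp_pos: [0.5512, -0.2414, 0.1799]
tcp_rot: [-0.219, 3.128, -0.008]
ft_force: [-0.7, -0.2, 0.5]
width: 0.218
```

```bash
python3 - <<'E'
from cap import *
import pickle
S=views(["side","scene"],np.array([.646,-.227]),.06)
print(manip.state()["tcp_pos"])
a=S["scene"]["img"][150:350,200:400];o=pickle.load(open("scene.pkl","rb"))["img"][150:350,200:400]
save("f",np.hstack([cv2.resize(x,(400,400)) for x in(o,a)]))
E
```

```text
side 90 [318. 141.] [ 0.6381 -0.2208] [ 638. -221.] [33. 38.]
scene 266 [282. 306.] [ 0.6537 -0.2299] [ 654. -230.] [36. 38.]
[ 0.55031623 -0.24028308  0.17532903]
```

View pics/f.png

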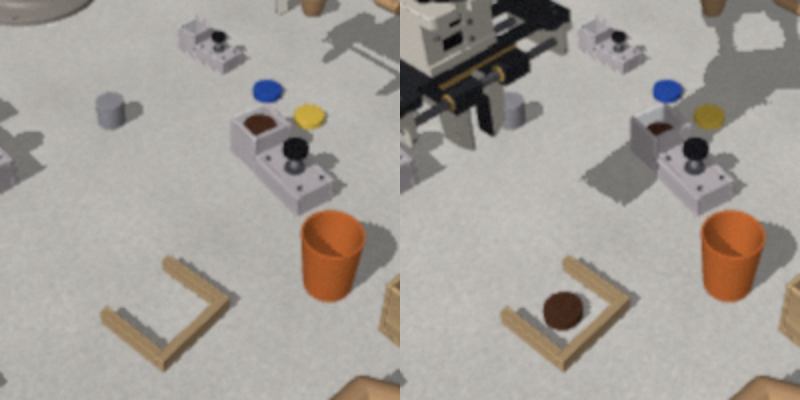

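The cap lies wholly inside the bay at f (563,310). The plunger is up, and everything in view is where it was before. Handing in.

```bash
python3 -c "
from rig import manip
print(manip.close_job())"
```

```text
the job is handed in; nothing more can be done
None
```

The job is done and handed in: one cap is out of the dispenser and lies wholly inside the bay, about 20 s into the 64 s limit.

- **Press:** I pressed the middle-sized dispenser's plunger once. It bottomed with the knob top at 46 mm and a wrist force of 14 N at that point, and the plunger came back up. One cap came out.
- **Push:** I moved the cap in three flat pushes: one pad to clear the magazine, then two with the fingers as a cradle to and into the bay. It was never gripped or lifted.
- **Last checks:** The cap is near the middle of the bay, at about (0.646, -0.226) m, with roughly 18 mm to spare on every side. The gripper was clear of everything. In the part of the scene camera's view I compared before and after, the other caps were still in the magazine and nothing else had moved.
- **Disagreement:** The colour centroids from the two fixed cameras differed by about 1.5 cm in x and 1 cm in y. This is probably because each camera also sees the disc's side. The position above comes from the fingers' own position during the push, lies between the two camera readings, and agrees with the last picture.
- **Not checked:** The screwdriver, brush, tin and frames were outside that last before-and-after picture, though no move went near them.

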